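Set the exam countdown on the dorm desk

ROBOT

A 6-joint arm with a two-finger parallel gripper is mounted at the origin on the work surface. World frame = base frame: x ahead of the robot, y to its left, z up, the work surface at z = 0. Lengths are in m, angles in rad, forces in N, time in s.
With the tool pointing down it reaches from about 0.35 to 0.975 m from the base axis. Payload 7.1 kg.
Tool frame: the origin (TCP) lies at the very end of the fingers, on their centre line; the grasp point (between the pads) lies 19 mm behind it; z points along the fingers, x is the direction in which the jaws open and shut, and the axes are right-handed (so a half turn about z gives the same grasp; the last joint's range is limited). The gripper opens to 88 mm and grips with 3 to 60 N. Pads are 20 mm wide; open, the fingers measure 115 mm over their backs; the gripper's body (75 mm by 178 mm) begins 61 mm behind the grasp point.
Start: joints at [-1.322, 0.423, 1.63, -0, 1.089, -0.019], TCP at [0.165, -0.603, 0.223] pointing down, gripper open.
Joint ranges: [-3, 3], [-0.9, 2.11], [0.09, 2.58], [-1.31, 4.45], [0.11, 2.69], [-2.54, 2.54]. Speed limits (rad/s): [2.39, 2.39, 3.01, 3.14, 3.14, 3.14].

INTERFACE

Orientations are given as a unit quaternion [w, x, y, z].
In Python, from bench import bot gives the robot as it stands. The module is installed in compiled form; this text tells all that it offers.
- The arm moves only by the shell command python3 -m inch 'ROWS'. ROWS is JSON, one flat list of numbers, 7 for each row, row after row: the shift along the world's x, y, z each as a share of 60 mm, from -1 to 1, then the turn, a rotation vector about the world's x, y, z each as a share of 0.15 rad, from -1 to 1, then the closure, from -1 (fully open) to 1 (shut). A call has 1 to 5 rows; each row shifts and turns the pose as measured when the row begins; what a row does not reach is not made up. A row lasts 1/8 s, in which the tool goes at most 62.5 mm and 10.7 degrees, less where a joint would pass 70% of its speed; a pose out of reach is approached as far as the arm can. A call with a number of a shift or a turn outside -1 to 1 is refused whole. A call with a gripper value outside its range is refused whole. The fingers move at their own pace and stop on an object; the grip force is fixed at half the most. Time passes only in rows, so rows that do not move let the fingers close. It gives the time, the measured TCP pose, the force and the opening at its end, in the units of the state.
- bot.state(): the state, without advancing time (a new reading comes with each control period).
- bot.get_image(name): name is "scene" or "side" or "wrist"; returns a dict with "pixels" (384x512x3 uint8, red, green, blue), "fx", "fy", "cx", "cy" (pixels), "pose" (4x4, takes a point from camera to world coordinates). Camera axes: x right, y up, looking along -z (the intrinsics and any distortion apply to the point x, -y, -z); pixel columns grow to the right and rows downward; lengths in m; the calibration is good to about 2 mm. The wrist camera is an equidistant fisheye: a pixel r from the principal point sees the ray r / f radians off the axis. A picture is of the moment at which its call begins. There is no depth.
- bot.hand_in(): hands the job in, once; it reports no verdict.
The state is a dict: "time_s": time; "q": joint angles; "dq": joint speeds; "effort": joint torques, N m; "tcp_pos": TCP position; "orientation": TCP orientation; "wrist_force": force on the tool from outside, world axes, zero at the start; "moment": the same for the moment, N m; "finger_gap": finger opening in m.
Only numpy, scipy, OpenCV 4.12 (cv2) and the standard library are available. Lean on these libraries where they do the work, as an engineer would, in place of code of your own. Each camera call takes 0.05 s, during which the arm holds its last target. There are 200 camera calls.

TASK

There are four weeks and two days left until the exam: on the two-wheel countdown counter, roll the wide left wheel (weeks) until the face with four dots is squarely on top, and the narrower right wheel (days) until the face with two dots is squarely on top. Left and right are as seen from the robot. Do not touch the single-wheel counter nearby, which counts cups of water.

Things in the scene. Friction and masses are not known exactly. Their poses are not given: they have to be found in the camera images.
- exam_counter: Two-wheel counter fixed to the desk: white base 120 x 150 x 8 mm; 8 mm cheeks at y = -67, -7, 67 mm, 76 mm high, carry two wooden wheels on a level axle along y at x = 0, z = 60 mm. Origin: centre of base's underside; x away from the robot at yaw 0, y left, z up. Wheels: core radius 34 mm, six full-width ribs 60 degrees apart, 8 mm thick, out to radius 48 mm; faces between have 1-6 dots.
- weeks_wheel (a joint): Wide left wheel, 50 mm wide, middle at y = +32 mm of the counter. Value in rad, grows as its top rolls to the counter's +x: one dot squarely on top at 0, two at 1.047, three 2.094, four 3.142, five 4.189, six 5.236; stops at -0.5 and 5.7. Then the face's two ribs lean 30 degrees either side of upright. Light drag (0.06 N m), no clicks, stays where left; push a rib with shut fingers.
- days_wheel (a joint): Narrower right wheel of the two-wheel counter: 36 mm wide, its middle at y = -39 mm of the counter, on the same axle. Otherwise made, and read, exactly like the weeks wheel: 0 with one dot squarely on top, 1.047 with two, and so on, growing as its top rolls to the counter's +x.
- cup_counter: Single-wheel counter, to be left alone: white base 120 x 75 x 8 mm fixed to the desk, two cheeks and one wooden dotted wheel of the same make, 46 mm wide; 108 mm high over the ribs. Origin: centre of the base's underside, on the desk; axes like the other counter's.
Things that resemble listed ones, but are neither listed nor needed, are in the scene too. What is shaped like the exam_counter but purple is not meant.

How it is judged:
By the outcome, as a careful person would: the job done as asked, in the order asked, and still so for the second after the job is handed in, with the robot touching nothing.
It also fails if it takes over 45 s, if anything falls off the work surface, if the arm or the gripper's body presses on something with over 40 N, if the wrist force passes 120 N, or if a joint passes its speed limit or range.

## Working session

There is one attempt and no reset: what is moved stays moved. The work goes in short steps, Python scripts to look and compute and a shell command to move; the robot and the scene stay as the last step left them, time stands still between calls to the robot, and variables do not carry over. Pictures are saved under pics/ and viewed, about 8 in all and at most 12, crops included, and the job is handed in when it is done.

```bash
mkdir -p pics
python3 - <<'E'
from bench import bot
import cv2,numpy as np
a=bot.get_image("scene");b=bot.get_image("side")
for n,i in (("scene",a),("side",b)):
    print(n,i["fx"],i["fy"],i["cx"],i["cy"],np.round(i["pose"],3).tolist(),[k for k in i])
    cv2.imwrite(f"pics/{n}0.png",cv2.resize(i["pixels"][:,:,::-1],(800,600),interpolation=cv2.INTER_CUBIC))
print(bot.state())
E
```

```text
scene 385.63306075128907 385.63306075128907 251.33112350072983 194.40915085414062 [[0.4, -0.649, 0.647, 1.172], [0.916, 0.279, -0.288, -0.345], [0.006, 0.708, 0.706, 0.773], [0.0, 0.0, 0.0, 1.0]] ['pixels', 'fx', 'fy', 'cx', 'cy', 'pose']
side 348.30750530893476 348.30750530893476 252.7727107754271 192.12236613763451 [[0.994, 0.069, -0.081, 0.492], [-0.105, 0.498, -0.861, -0.741], [-0.019, 0.864, 0.503, 0.476], [0.0, 0.0, 0.0, 1.0]] ['pixels', 'fx', 'fy', 'cx', 'cy', 'pose']
{'time_s': 0.1, 'q': array([-1.32197792e+00,  4.23754369e-01,  1.63058447e+00, -1.81364934e-07,
        1.08862388e+00, -1.90232214e-02]), 'dq': array([-0.0001952 , -0.00027165, -0.0039659 , -0.00020252, -0.0019228 ,
        0.000515  ]), 'effort': array([ 1.23273608e-04, -5.45615566e+01, -2.74323589e+01,  6.45129033e-02,
        1.87739369e-02, -2.01351281e-05]), 'tcp_pos': array([ 0.16529537, -0.60223196,  0.22199715]), 'orientation': array([-4.25603275e-04,  7.95188697e-01, -6.06361663e-01, -5.36782603e-04]), 'wrist_force': array([ 0.59790723,  0.44119976, -0.3382297 ]), 'moment': array([-0.01048779,  0.01837127,  0.02420896]), 'finger_gap': 0.08789464200441603}
```

View pics/scene0.png

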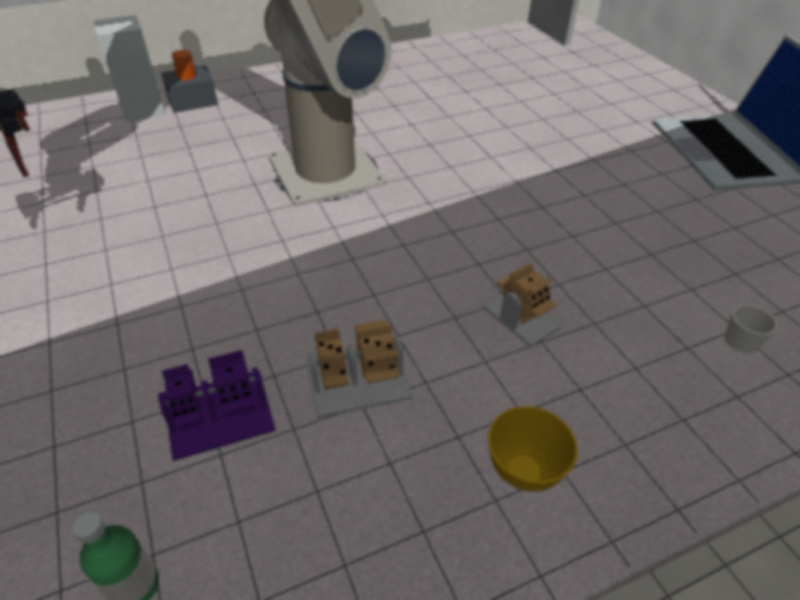

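View pics/side0.png

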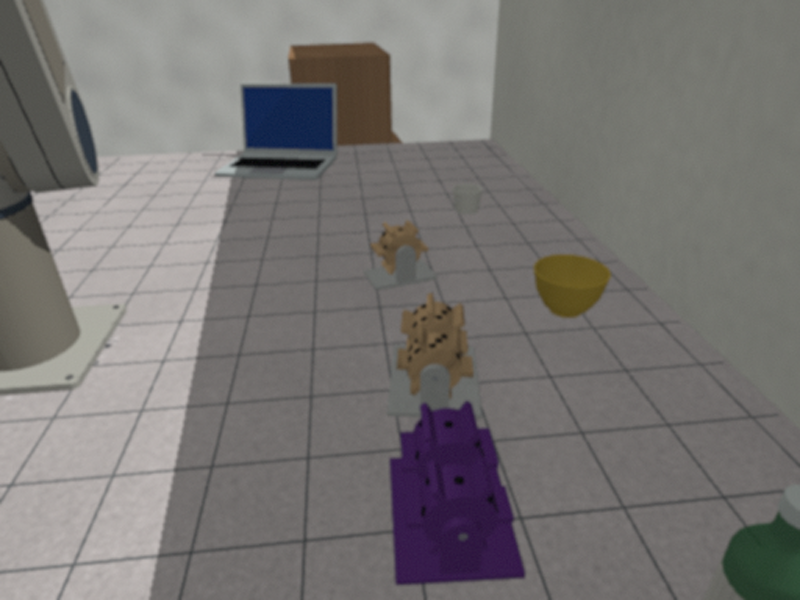

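The scene view shows the exam counter (white base, wooden wheels) at about (360,365), the purple decoy at (215,405) and the cup counter at (525,300). In the side view the counter is at (433,350). I'll crop in on both.

Run:
```python
from bench import bot
import cv2,numpy as np
a=bot.get_image("scene")["pixels"];b=bot.get_image("side")["pixels"]
A=cv2.resize(a[196:271,190:270,::-1],None,fx=5,fy=5,interpolation=cv2.INTER_CUBIC)
B=cv2.resize(b[180:270,240:320,::-1],None,fx=5,fy=5,interpolation=cv2.INTER_CUBIC)
A=cv2.copyMakeBorder(A,0,75,0,0,cv2.BORDER_CONSTANT)
cv2.imwrite("pics/crop1.png",np.hstack([A,B]))
```

```text
(no output)
```

View pics/crop1.png

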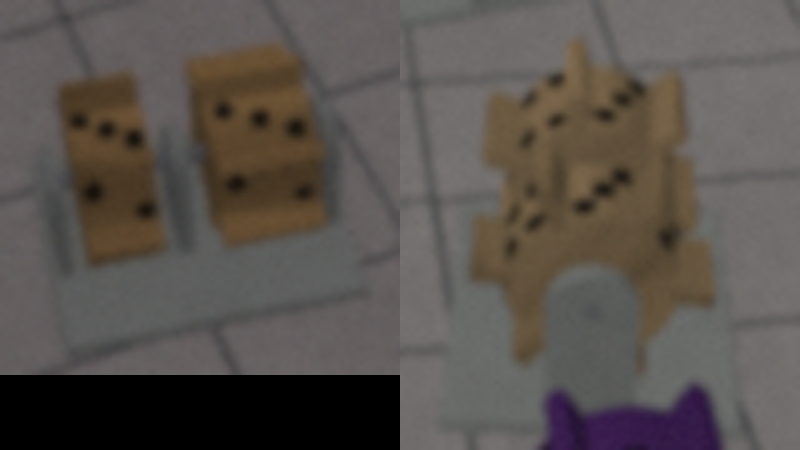

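```bash
cat > fit.py <<'E'
from bench import bot
import numpy as np
from scipy.optimize import least_squares
cams={n:bot.get_image(n) for n in("scene","side")}
def proj(n,P):
    c=cams[n];T=np.linalg.inv(c["pose"]);p=T[:3,:3]@P+T[:3,3]
    return np.array([c["cx"]+c["fx"]*p[0]/-p[2],c["cy"]-c["fy"]*p[1]/-p[2]])
def world(p,L):
    c,s=np.cos(p[2]),np.sin(p[2]);return np.array([p[0]+c*L[0]-s*L[1],p[1]+s*L[0]+c*L[1],L[2]])
def face(th,k,y,r=.0345):
    a=th-(k-1)*np.pi/3;return np.array([r*np.sin(a),y,.06+r*np.cos(a)])
def fit(obs,x0):
    def res(p):
        out=[]
        for n,uv,kind in obs:
            if kind[0]=='b':L=np.array(kind[1])
            else:L=face(p[3] if kind[0]=='w' else p[4],kind[1],.032 if kind[0]=='w' else -.039)
            out+=list(proj(n,world(p,L))-uv)
        return np.array(out)
    s=least_squares(res,x0,loss='soft_l1');return s.x,res(s.x)
E
cat > f1.py <<'E'
from fit import *
S=lambda x,y:("scene",np.array([190+x/5-.4,196+y/5-.4]))
D=lambda x,y:("side",np.array([240+(x-400)/5-.4,180+y/5-.4]))
obs=[S(70,352)+(('b',(.06,-.075,.004)),),S(368,292)+(('b',(.06,.075,.004)),),D(443,426)+(('b',(-.06,-.075,.004)),),D(740,430)+(('b',(.06,-.075,.004)),),
S(260,120)+(('w',3),),S(270.5,188)+(('w',2),),S(106,130)+(('d',3),),S(119.5,200)+(('d',2),),
D(622,100)+(('w',3),),D(603,191)+(('d',3),),D(542.5,109)+(('w',4),),D(522,217)+(('d',4),)]
x,r=fit(obs,[.65,-.1,0,2.6,2.6]);print(np.round(x,4));print(np.round(r.reshape(-1,2),1).tolist())
# cup counter approx ; ray to plane
for uv,z in((( 525*.64,290*.64),.1),((525*.64,320*.64),.0)):
    c=cams["scene"];d=c["pose"][:3,:3]@np.array([(uv[0]-c["cx"])/c["fx"],-(uv[1]-c["cy"])/c["fy"],-1]);o=c["pose"][:3,3];print(o+d*(z-o[2])/d[2])
E
python3 f1.py
```

```text
[ 0.5977 -0.1518 -0.1524  2.4928  2.2048]
[[-0.6, 1.0], [0.6, -0.0], [-1.1, 0.3], [0.4, 0.6], [0.1, 0.1], [0.3, 0.6], [0.3, 0.1], [0.4, 0.7], [-0.2, -0.1], [-0.2, -0.3], [-0.5, -0.3], [-0.4, 0.2]]
[0.61101606 0.13863138 0.1       ]
[0.59349923 0.16868252 0.        ]
```

```bash
cat > go.py <<'E'
import sys,numpy as np
from bench import bot
from scipy.spatial.transform import Rotation as R
C=[float(v) for v in open('pose.txt').read().split()]
x,y,h=map(float,sys.argv[1:4])   # goal mm in counter frame, h above axle
c,s=np.cos(C[2]),np.sin(C[2]);st=bot.state()
g=np.array([C[0]+(c*x-s*y)/1e3,C[1]+(s*x+c*y)/1e3,.06+h/1e3])
w,q1,q2,q3=st["orientation"];r=R.from_quat([q1,q2,q3,w])
G=R.from_matrix(np.array([[s,c,0],[-c,s,0],[0,0,-1]]).T@np.eye(3)) if 0 else R.from_matrix(np.column_stack([[s,-c,0],[-c,-s,0],[0,0,-1]]))
d=g-st["tcp_pos"];t=st["tcp_pos"]-[C[0],C[1],.06]
print("shift/60mm",np.round(d/.06,3),"turn/.15",np.round((G*r.inv()).as_rotvec()/.15,2))
print("now in counter mm",np.round([(c*t[0]+s*t[1])*1e3,(-s*t[0]+c*t[1])*1e3,t[2]*1e3],1),"F",np.round(st["wrist_force"],1),"t",st["time_s"],"gap",st["finger_gap"])
E
echo 0.5977 -0.1518 -0.1524 > pose.txt; python3 go.py -25 32 120
```

```text
shift/60mm [ 6.875  8.103 -0.707] turn/.15 [-0.  -0.  -2.8]
now in counter mm [-358.9 -511.1  162.4] F [ 0.4  0.1 -0.3] t 0.3 gap 0.0876858934153457
```

```bash
python3 -m inch '[0.7,0.7,0,0,0,-0.3,1, 0.7,0.7,0,0,0,-0.3,1, 0.7,0.7,0,0,0,-0.3,1, 0.7,0.7,0,0,0,-0.3,1, 0.6,0.7,0,0,0,-0.3,1]'; python3 -m inch '[0.6,0.7,0,0,0,-0.3,1, 0.6,0.7,0,0,0,-0.3,1, 0.6,0.7,0,0,0,-0.3,1, 0.5,0.7,0,0,0,-0.2,1, 0.4,0.5,0,0,0,-0.2,1]'; python3 go.py -25 32 120
```

```text
time_s: 0.92
tcp_pos: [0.372, -0.3896, 0.2225]
orientation: [0.0, 0.717, -0.697, 0.001]
wrist_force: [0.0, 1.2, -0.7]
finger_gap: 0.0415
time_s: 1.55
tcp_pos: [0.5397, -0.1835, 0.2233]
orientation: [-0.0, -0.644, 0.765, -0.002]
wrist_force: [0.4, 0.0, 0.8]
finger_gap: 0.0005
shift/60mm [ 0.637  1.119 -0.721] turn/.15 [0.02 0.02 0.13]
now in counter mm [-52.6 -40.2 163.3] F [0.4 0.  0.8] t 1.55 gap 0.00047930319837634827
```

```bash
python3 -m inch '[0.35,0.6,-0.2,0,0,0.1,1, 0.3,0.5,-0.3,0,0,0,1, 0.05,0.1,-0.1,0,0,0,1, 0,0,0,0,0,0,1]'; python3 go.py -25 32 60
python3 - <<'E'
from bench import bot
import cv2,numpy as np
w=bot.get_image("wrist");print(w["fx"],w["cx"],w["cy"],np.round(w["pose"],3).tolist())
a=bot.get_image("scene")["pixels"]
A=cv2.resize(a[186:276,190:290,::-1],(400,360),interpolation=cv2.INTER_CUBIC)
W=cv2.resize(w["pixels"][:,:,::-1],(480,360))[:,40:440]
cv2.imwrite("pics/c2.png",np.hstack([A,W]))
E
```

```text
time_s: 2.05
tcp_pos: [0.5844, -0.1073, 0.1869]
orientation: [0.0, -0.651, 0.759, -0.003]
wrist_force: [-0.7, 0.4, 0.7]
finger_gap: 0.0003
shift/60mm [-0.11  -0.152 -1.114] turn/.15 [0.03 0.03 0.  ]
now in counter mm [-19.9  42.  126.9] F [-0.7  0.4  0.7] t 2.05 gap 0.0002654727722560926
297.3186396354542 256.72060388536795 186.39057842712958 [[-0.153, 0.955, 0.254, 0.655], [-0.988, -0.149, -0.035, -0.117], [0.004, -0.257, 0.967, 0.349], [0.0, 0.0, 0.0, 1.0]]
```

View pics/c2.png

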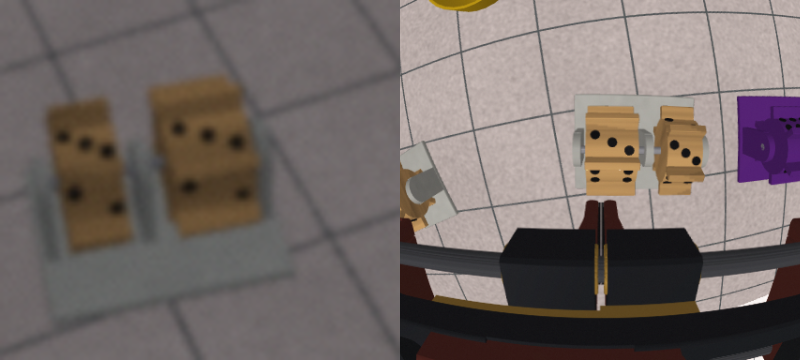

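The wrist view shows both wheels clearly, with the three-dot faces near the top. I'll enlarge it to refine the pose.

```bash
cat > wr.py <<'E'
import sys,cv2,numpy as np
from bench import bot
x0,y0,x1,y1,f=map(int,sys.argv[2:7])
w=bot.get_image("wrist");np.savez("w_"+sys.argv[1],**{k:w[k] for k in("fx","fy","cx","cy","pose")})
cv2.imwrite(f"pics/{sys.argv[1]}.png",cv2.resize(w["pixels"][y0:y1,x0:x1,::-1],None,fx=f,fy=f,interpolation=cv2.INTER_CUBIC))
E
python3 wr.py wa 220 90 380 220 5
```

```text
(no output)
```

View pics/wa.png

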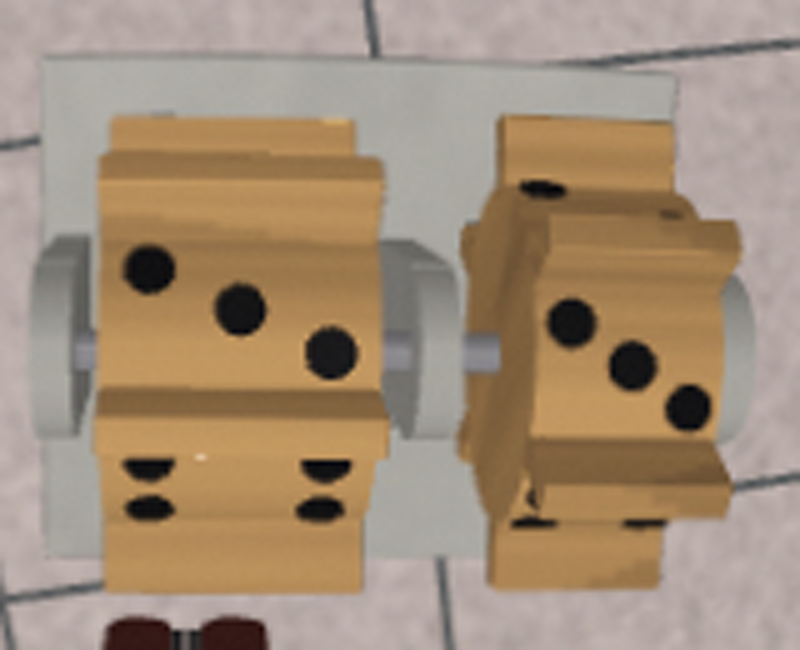

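```bash
cat > f2.py <<'E'
import numpy as np
from scipy.optimize import least_squares
from fit import face,world
def wproj(c,P):
    T=np.linalg.inv(c["pose"]);p=T[:3,:3]@P+T[:3,3];v=np.array([p[0],-p[1],-p[2]])
    r=np.hypot(*v[:2]);th=np.arctan2(r,v[2]);return np.array([c["cx"],c["cy"]])+c["fx"]*th*v[:2]/r
def L(p,k):
    if k[0]=='b':return np.array(k[1])
    th,y=(p[3],.032) if k[0]=='w' else (p[4],-.039)
    return face(th,k[1],y,.048 if k[1]%1 else .034)
def run(npz,off,f,obs,x0,prior):
    c=np.load(npz)
    pts=[(np.array(off)+(np.array(u)+.5)/f-.5,k) for u,k in obs]
    r=lambda p:np.concatenate([wproj(c,world(p,L(p,k)))-u for u,k in pts]+[(p-x0)/prior])
    s=least_squares(r,x0,loss='soft_l1');print(np.round(s.x,4));print(np.round(s.fun[:2*len(pts)].reshape(-1,2),1).tolist());return s.x
E
cat > f2a.py <<'E'
from f2 import *
x=run("w_wa.npz",(220,90),5,[((42,57),('b',(.06,.075,.008))),((677,73),('b',(.06,-.075,.008))),((48,557),('b',(-.06,.075,.008))),
((241,309),('w',3)),((633,366),('d',3)),((242,437),('w',3.5)),((632,502),('d',3.5))],np.array([.5977,-.1518,-.1524,2.493,2.205]),[.005,.005,.05,.3,.3])
open('pose.txt','w').write(' '.join(map(str,x)))
E
python3 f2a.py; python3 go.py -25 32 39
```

```text
[ 0.5992 -0.152  -0.1603  2.4836  2.2175]
[[-0.7, -0.4], [0.5, -0.1], [-0.7, 0.5], [-0.1, 0.0], [-0.3, -0.1], [0.1, -0.0], [1.4, 0.3]]
shift/60mm [-0.084 -0.134 -1.481] turn/.15 [ 0.03  0.04 -0.03]
now in counter mm [-21.3  40.8 127.9] F [0.8 0.1 0.5] t 2.3 gap 0.0009151396293509096
```

```bash
python3 -m inch '[-0.08,-0.13,-0.2,0,0,0,1, 0,0,-0.5,0,0,0,1, 0,0,-0.4,0,0,0,1, 0,0,-0.2,0,0,0,1, 0,0,-0.15,0,0,0,1]'; python3 go.py -8 32 39
```

```text
time_s: 2.92
tcp_pos: [0.5784, -0.1206, 0.0986]
orientation: [0.001, -0.649, 0.761, -0.005]
wrist_force: [0.3, 0.0, -0.1]
finger_gap: 0.0005
shift/60mm [0.301 0.025 0.007] turn/.15 [ 0.04  0.06 -0.01]
now in counter mm [-25.6  27.7  38.6] F [ 0.3  0.  -0.1] t 2.925 gap 0.0005140316478979737
```

```bash
python3 -m inch '[0.11,-0.01,0,0,0,0,1, 0.11,-0.01,0,0,0,0,1, 0.09,-0.01,0,0,0,0,1, 0.09,-0.01,0,0,0,0,1, 0.05,0,0,0,0,0,1]'; python3 go.py 7.9 32 39
```

```text
time_s: 3.55
tcp_pos: [0.6068, -0.1234, 0.0994]
orientation: [0.001, -0.649, 0.761, -0.005]
wrist_force: [-1.0, 0.2, -0.7]
finger_gap: 0.0005
shift/60mm [ 0.089  0.029 -0.007] turn/.15 [ 0.04  0.05 -0.01]
now in counter mm [ 2.9 29.4 39.4] F [-1.   0.2 -0.7] t 3.55 gap 0.0005470702912508394
```

```bash
python3 -m inch '[0.04,0,0,0,0,0,1, 0.03,0,0,0,0,0,1, 0,0,0,0,0,0,1]'; python3 go.py 7.9 32 39; python3 wr.py wb 220 90 380 220 5
```

```text
time_s: 3.92
tcp_pos: [0.6116, -0.1233, 0.0996]
orientation: [0.001, -0.649, 0.761, -0.005]
wrist_force: [-2.0, -0.5, -1.6]
finger_gap: 0.0006
shift/60mm [ 0.009  0.027 -0.01 ] turn/.15 [ 0.04  0.05 -0.01]
now in counter mm [ 7.6 30.3 39.6] F [-2.  -0.5 -1.6] t 3.925 gap 0.0005966120307221252
```

View pics/wb.png

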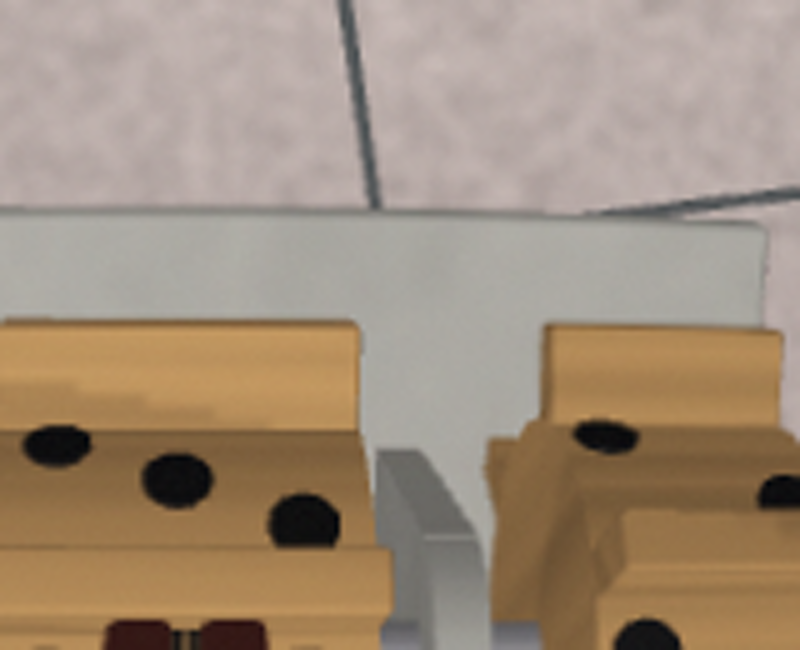

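```bash
python3 -m inch '[-0.15,0.02,0.05,0,0,0,1, -0.05,0,0.5,0,0,0,1, -0.2,-0.1,0.7,0,0,0,1, -0.2,-0.1,0.5,0,0,0,1, 0,0,0,0,0,0,1]'; python3 go.py 52 -39 120; python3 wr.py wc 220 80 380 210 5
```

```text
time_s: 4.6
tcp_pos: [0.5734, -0.1339, 0.2082]
orientation: [0.002, -0.649, 0.761, -0.006]
wrist_force: [0.6, 0.1, 0.3]
finger_gap: 0.0003
shift/60mm [ 1.182 -1.082 -0.469] turn/.15 [ 0.04  0.07 -0.01]
now in counter mm [-28.4  13.8 148.2] F [0.6 0.1 0.3] t 4.6 gap 0.0002716112417842128
```

View pics/wc.png

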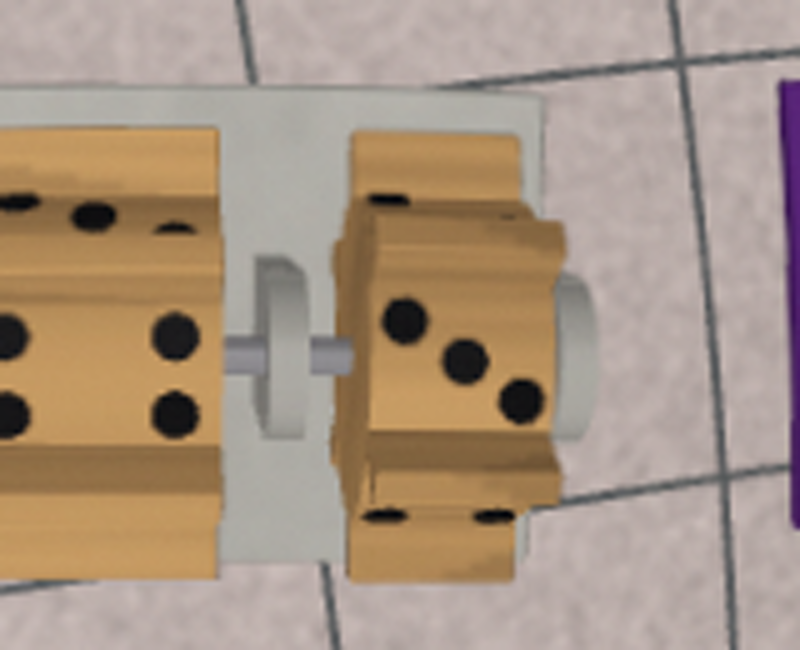

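```bash
cat > f2b.py <<'E'
from f2 import *
x0=np.array([float(v) for v in open('pose.txt').read().split()]);x0[3]=3.14
x=run("w_wc.npz",(220,80),5,[((541,97),('b',(.06,-.075,.008))),((90.5,376),('w',4)),((465,361),('d',3)),((468,488),('d',3.5))],x0,[.0005,.0005,.01,.3,.3])
E
python3 f2b.py
```

```text
[ 0.5991 -0.1519 -0.1611  3.1713  2.2262]
[[1.0, -0.6], [-0.2, 0.0], [-0.2, -0.2], [0.3, 0.2]]
```

```bash
cat > f2c.py <<'E'
from f2 import *
x0=np.array([float(v) for v in open('pose.txt').read().split()]);pr=[.003,.003,.02,.5,.5]
print("wa");run("w_wa.npz",(220,90),5,[((42,57),('b',(.06,.075,.008))),((677,73),('b',(.06,-.075,.008))),((48,557),('b',(-.06,.075,.008))),((400,349),('b',(0,.002,.06))),((482,352),('b',(0,-.016,.06))),
((241,309),('w',3)),((633,366),('d',3)),((242,437),('w',3.5))],x0,pr)
x0[3]=3.14
print("wc");run("w_wc.npz",(220,80),5,[((541,97),('b',(.06,-.075,.008))),((240,355),('b',(0,.002,.06))),((332,356),('b',(0,-.016,.06))),((90.5,376),('w',4)),((465,361),('d',3))],x0,pr)
E
python3 f2c.py
```

```text
wa
[ 0.5994 -0.1526 -0.1582  2.4779  2.2049]
[[-0.3, -0.6], [0.8, -0.4], [-0.1, 0.4], [-2.7, 0.5], [-1.4, 0.1], [0.5, -0.0], [0.3, 0.0], [0.8, 0.0]]
wc
[ 0.5993 -0.152  -0.1611  3.166   2.2153]
[[1.1, -0.8], [0.4, 0.3], [-1.0, 0.2], [-0.1, 0.0], [-0.1, -0.0]]
```

```bash
python3 -m inch '[0.6,-0.5,0,0,0,0,1, 0.5,-0.45,-0.1,0,0,0,1, 0.1,-0.1,-0.4,0,0,0,1, 0,0,-0.4,0,0,0,1, 0,0,0,0,0,0,1]'; python3 go.py 54 -39 30
```

```text
time_s: 5.48
tcp_pos: [0.6449, -0.196, 0.1413]
orientation: [-0.002, -0.65, 0.76, 0.001]
wrist_force: [-0.6, 0.2, -0.0]
finger_gap: 0.0003
shift/60mm [ 0.024 -0.053 -0.854] turn/.15 [ 0.01 -0.03 -0.03]
now in counter mm [ 52.1 -36.1  81.3] F [-0.6  0.2 -0. ] t 5.475 gap 0.0002667523310977576
```

```bash
python3 -m inch '[0.03,-0.05,-0.3,0,0,0,1, 0,0,-0.3,0,0,0,1, 0,0,-0.2,0,0,0,1, 0,0,-0.05,0,0,0,1, 0,0,0,0,0,0,1]'; python3 go.py 35 -39 30
```

```text
time_s: 6.1
tcp_pos: [0.6471, -0.1987, 0.0873]
orientation: [-0.002, -0.65, 0.76, 0.001]
wrist_force: [-0.6, 0.8, 0.9]
finger_gap: 0.0009
shift/60mm [-0.326  0.043  0.044] turn/.15 [ 0.01 -0.03 -0.04]
now in counter mm [ 54.7 -38.4  27.3] F [-0.6  0.8  0.9] t 6.1 gap 0.000903863362584513
```

```bash
python3 -m inch '[-0.11,0.015,0,0,0,0,1, -0.11,0.015,0.03,0,0,0,1, -0.11,0.015,0.05,0,0,0,1, -0.11,0.02,0.06,0,0,0,1, -0.1,0.02,0.06,0,0,0,1]'; python3 go.py 0 -39 39
```

```text
time_s: 6.72
tcp_pos: [0.6146, -0.1936, 0.1026]
orientation: [-0.001, -0.65, 0.76, -0.001]
wrist_force: [1.7, -0.1, -0.8]
finger_gap: 0.0006
shift/60mm [-0.36   0.052 -0.06 ] turn/.15 [ 0.02  0.01 -0.04]
now in counter mm [ 21.9 -38.6  42.6] F [ 1.7 -0.1 -0.8] t 6.725 gap 0.0005940733004779746
```

```bash
python3 -m inch '[-0.1,0.015,-0.02,0,0,0,1, -0.1,0.015,-0.02,0,0,0,1, -0.1,0.015,-0.02,0,0,0,1, -0.06,0.01,0,0,0,0,1, -0.05,0.01,0,0,0,0,1]'; python3 go.py -7.9 -39 39
```

```text
time_s: 7.35
tcp_pos: [0.5884, -0.1897, 0.0992]
orientation: [-0.0, -0.65, 0.76, -0.002]
wrist_force: [2.1, -0.0, 0.1]
finger_gap: 0.0005
shift/60mm [-0.053  0.008 -0.004] turn/.15 [ 0.02  0.01 -0.04]
now in counter mm [ -4.7 -39.   39.2] F [ 2.1 -0.   0.1] t 7.35 gap 0.0004972342509994209
```

```bash
python3 -m inch '[-0.04,0.005,0,0,0,0,1, -0.015,0,0,0,0,0,1, 0,0,0,0,0,0,1]'; python3 go.py -7.9 -39 39
```

```text
time_s: 7.72
tcp_pos: [0.5847, -0.1893, 0.0989]
orientation: [-0.0, -0.65, 0.76, -0.002]
wrist_force: [1.0, 0.0, -0.5]
finger_gap: 0.0004
shift/60mm [0.008 0.    0.001] turn/.15 [ 0.02  0.01 -0.04]
now in counter mm [ -8.4 -39.1  38.9] F [ 1.   0.  -0.5] t 7.725 gap 0.00043548141905925197
```

Now I'll back off (+x), lift, and look at both wheels.

```bash
python3 -m inch '[0.13,0,0.02,0,0,0,1, 0,0,0.6,0,0,0,1, -0.3,0.3,0.7,0,0,0,1, -0.4,0.4,0.5,0,0,0,1, 0,0,0,0,0,0,1]'; python3 go.py -25 0 140; python3 wr.py wd 210 80 370 200 5
```

```text
time_s: 8.35
tcp_pos: [0.5499, -0.1461, 0.2101]
orientation: [-0.002, -0.65, 0.76, 0.0]
wrist_force: [0.7, 0.3, 0.9]
finger_gap: 0.0004
shift/60mm [ 0.411 -0.032 -0.168] turn/.15 [ 0.01 -0.02 -0.03]
now in counter mm [-49.7  -2.  150.1] F [0.7 0.3 0.9] t 8.35 gap 0.0004418583649348821
```

View pics/wd.png

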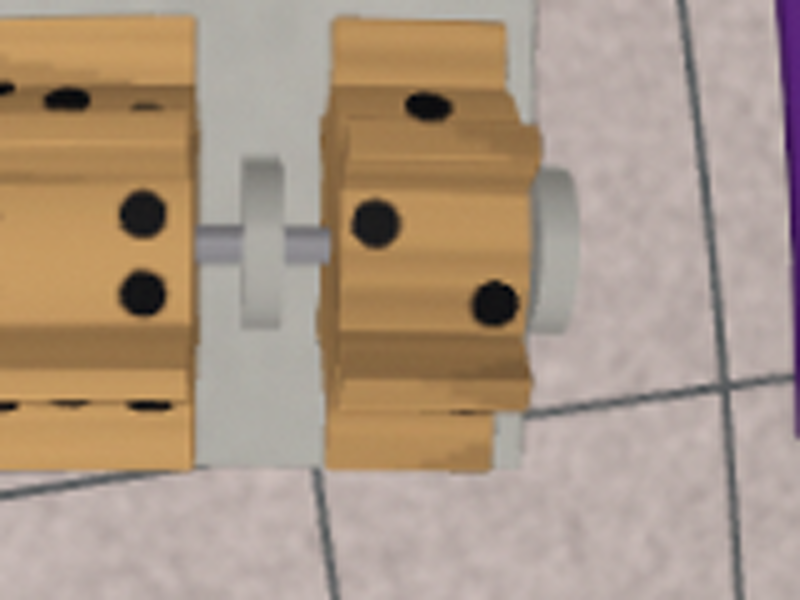

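```bash
cat > f2d.py <<'E'
import f2
from f2 import *
x0=np.array([.5993,-.1522,-.1600,3.14,1.047]);pr=[.003,.003,.02,.5,.5]
old=f2.L
f2.L=lambda p,k: face(p[3],4,.016,.034) if k==('W',) else old(p,k)
f2.run("w_wd.npz",(210,80),5,[((520,467),('b',(-.06,-.075,.008))),((218,245),('b',(0,.002,.06))),((307,245),('b',(0,-.016,.06))),((142,254),('W',)),((435.5,263),('d',2))],x0,pr)
E
python3 f2d.py
```

```text
[ 0.5996 -0.1519 -0.1591  3.1578  1.0256]
[[0.6, 0.6], [0.1, -0.2], [-0.5, -0.1], [0.0, 0.0], [-0.0, -0.0]]
```

```bash
python3 -m inch '[-0.3,0,0.6,0,0,0,1, 0,0,0.3,0,0,0,1, 0,0,0,0,0,0,1]'; python3 -c "
from bench import bot
print(bot.state()['time_s'],bot.hand_in())"
```

```text
time_s: 8.88
tcp_pos: [0.5316, -0.1484, 0.2579]
orientation: [-0.005, -0.649, 0.761, 0.005]
wrist_force: [0.1, 1.0, 0.0]
finger_gap: 0.0005
the job is handed in; nothing more can be done
8.875 None
```

I rolled the weeks wheel first to four dots, then the days wheel to two dots, pushing one rib of each with shut fingers. I handed in at 8.9 s with the arm clear of everything.

| Wheel | Last measured | Target | Off by |
|---|---|---|---|
| Weeks (four dots) | 3.158 rad | 3.142 rad | about 0.9° |
| Days (two dots) | 1.026 rad | 1.047 rad | about 1.2° |

- **Accuracy:** these come from the last wrist picture, where both faces showed on top, and are good to about 0.02 rad. I left the small errors uncorrected.
- **Disagreement:** working from the finger position, I expected the weeks wheel at about 3.13 rad. The wrist pictures gave 3.16–3.17 rad, a gap of about 2°, which is within the roughly 2 mm camera calibration.
- **Forces and other objects:** wrist force readings at the ends of moves stayed under about 3 N. I never moved the fingers near the cup counter, and they only passed high over the purple counter. I took no picture after the final lift clear.

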